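# Clear the inspected weld test pieces and zero the counter

### The job

Clear this batch of welded T pieces from the bench: the rejects (web welded on askew) go into the scrap box - press its sprung flap down and hold it open while you let each reject drop through the slot, then let the flap shut - and the sound pieces (web straight along the plate) are set upright, flat on the floor of the plywood tray. Once all are cleared, turn the counter's reset knob back (counter-clockwise) to its zero stop. Leave the orange magnetic angle and the tin among them where they are.

Things in the scene. Friction and masses are not known exactly. Their poses are not given: they have to be found in the camera images.
- scrapbox: closed, fixed grey steel scrap box 280 (x) x 220 (y) x 200 mm high, walls 6 mm; origin under its centre. In its top is a slot 150 mm long (its x from -125 to +25) and 160 mm wide (its y from -80 to +80), closed by a bare steel flap; the hidden bin is the whole inside
- slot (a point): point on the scrap box's top face (200 mm up), in the slot, 88 mm (along the box's +x) from the flap's hinge line and 62 mm short of the slot's other edge, midway across; axes as the box's
- flap (a joint): sprung, damped flap in the slot, 146 x 154 mm, hinged at the slot's -x edge (nearest the robot), swings down into the box; 0 = shut (level), 1.35 rad = fully open. The spring (0.3 Nm shut, 0.5 Nm at 1 rad) outdoes a piece's weight: a piece laid on it stays on top. Pressing it down with a piece or fingers takes 5 to 10 N; let go, it shuts itself in about a second
- tray: plywood outgoing tray 170 (x) x 140 (y) mm, open, walls 5 mm thick, rim 16 mm high, floor 5 mm thick; origin under its centre. Fixed
- reset_knob (a joint): reset knob on the fixed green counter (100 x 120 x 42 mm): a black disc (72 mm across) with a bar grip 66 long, 16 wide, 34 high, its top 82 mm above the table. Value in rad: 0 = hard zero stop, growing clockwise seen from above; stays where left (friction 0.05 Nm). A white line on one half of the bar is the pointer; at zero it points at the white pin on the housing (its -x side)
- knob_grip (a point): point on the knob's axis, 67 mm above the table, inside the bar grip (15 mm below its top); its axes are the fixed housing's, they do not turn with the knob: the pointer's direction is the point's yaw + pi - knob value
- reject0_web (a point): reject (may be absent): welded aluminium T piece, 125 g: flat plate 70 x 46 x 6 mm with an upright web 64 long, 8 thick, 50 high on its middle (56 mm high in all). Point: middle of the web, 31 mm above the underside; x axis along the web, z up. On a reject the web stands askew, the plate being turned 35 degrees counter-clockwise under it (seen from above)
- reject1_web (a point): reject (may be absent): welded aluminium T piece, 125 g: flat plate 70 x 46 x 6 mm with an upright web 64 long, 8 thick, 50 high on its middle (56 mm high in all). Point: middle of the web, 31 mm above the underside; x axis along the web, z up. On a reject the web stands askew, the plate being turned 35 degrees counter-clockwise under it (seen from above)
- reject2_web (a point): reject (may be absent): welded aluminium T piece, 125 g: flat plate 70 x 46 x 6 mm with an upright web 64 long, 8 thick, 50 high on its middle (56 mm high in all). Point: middle of the web, 31 mm above the underside; x axis along the web, z up. On a reject the web stands askew, the plate being turned 35 degrees counter-clockwise under it (seen from above)
- reject3_web (a point): reject (may be absent): welded aluminium T piece, 125 g: flat plate 70 x 46 x 6 mm with an upright web 64 long, 8 thick, 50 high on its middle (56 mm high in all). Point: middle of the web, 31 mm above the underside; x axis along the web, z up. On a reject the web stands askew, the plate being turned 35 degrees counter-clockwise under it (seen from above)
- good0_web (a point): sound piece (may be absent): welded aluminium T piece, 125 g: flat plate 70 x 46 x 6 mm with an upright web 64 long, 8 thick, 50 high on its middle (56 mm high in all). Point: middle of the web, 31 mm above the underside; x axis along the web, z up. On a sound piece the web runs straight along the plate's long middle line
- good1_web (a point): sound piece (may be absent): welded aluminium T piece, 125 g: flat plate 70 x 46 x 6 mm with an upright web 64 long, 8 thick, 50 high on its middle (56 mm high in all). Point: middle of the web, 31 mm above the underside; x axis along the web, z up. On a sound piece the web runs straight along the plate's long middle line
- square: bystander: orange magnetic welding angle, 75 x 60 x 20 mm, 0.4 kg; lies among the test pieces; origin in the middle of its underside
- tin: bystander: open steel tin, 72 mm across, 45 mm high; origin in the middle of its underside
Not all that is in view belongs to the job. What is shaped like the part that bears reject2_web but blue or red is not meant. What is shaped like the part that bears good1_web but black or pink is not meant.

How it is judged:
On the way, in this order (a step that is already met when the one before it is completed fails the run):
1. all rejects are in the scrap box, all sound pieces stand in the tray, and the flap has shut (z of each of reject0_web, reject1_web, reject2_web, reject3_web in the frame of scrapbox below 0.15 m and x of reject0_web in the frame of scrapbox between -0.14 and 0.14 m and y of reject0_web in the frame of scrapbox between -0.11 and 0.11 m and x of reject1_web in the frame of scrapbox between -0.14 and 0.14 m and y of reject1_web in the frame of scrapbox between -0.11 and 0.11 m and x of reject2_web in the frame of scrapbox between -0.14 and 0.14 m and y of reject2_web in the frame of scrapbox between -0.11 and 0.11 m and x of reject3_web in the frame of scrapbox between -0.14 and 0.14 m and y of reject3_web in the frame of scrapbox between -0.11 and 0.11 m and angle between each of good0_web, good1_web's own z axis and vertical below 0.1 rad and z of good0_web in the frame of tray between 0.025 and 0.045 m and x of good0_web in the frame of tray between -0.08 and 0.08 m and y of good0_web in the frame of tray between -0.065 and 0.065 m and z of good1_web in the frame of tray between 0.025 and 0.045 m and x of good1_web in the frame of tray between -0.08 and 0.08 m and y of good1_web in the frame of tray between -0.065 and 0.065 m and value of joint flap below 0.06 rad), for 0.2 s.
2. then the reset knob is back at its zero stop (value of joint reset_knob below 0.08 rad), for 0.2 s.
At the end, for the whole second after the job is handed in: every reject lies inside the scrap box with the flap shut (under 0.06 rad); every sound piece stands upright (within 0.1 rad) flat on the floor of the tray; the reset knob is at zero (under 0.08 rad); sound pieces at rest (all of step 1 and value of joint reset_knob below 0.08 rad and linear speed of each of good0, good1 below 0.03 m/s); the robot touches nothing.
It fails at once if the square is moved more than 5 cm (distance of square from where it was at the start of the episode above 0.05 m).
It fails at once if the tin is moved more than 5 cm (distance of tin from where it was at the start of the episode above 0.05 m).
Of reject0, reject1, reject2, reject3 only 3 to 4 are there at a start; the rules pass over those that are not, and their reading is None.
Of good0, good1 only 1 to 2 are there at a start; the rules pass over those that are not, and their reading is None.
At some moment in a run one of reject0, reject1, reject2, reject3 may be knocked a few centimetres aside while the robot is not near it.
It also fails if it takes over 210 s, if anything falls off the work surface, if the arm or the gripper's body presses on something with over 40 N, if the wrist force passes 120 N, or if a joint passes its speed limit or range.

### The arm

A 6-joint arm with a two-finger parallel gripper is mounted at the origin on the work surface. World frame = base frame: x ahead of the robot, y to its left, z up, the work surface at z = 0. Lengths are in m, angles in rad, forces in N, time in s.
With the tool pointing down it reaches from about 0.35 to 1 m from the base axis. Payload 7.1 kg.
Tool frame: the origin (TCP) lies between the finger pads; the fingertips stand 22 mm ahead of it and the grasp point (between the pads) lies 3 mm ahead of it; x points along the fingers, y is the direction in which the jaws open and shut, and the axes are right-handed (so a half turn about x gives the same grasp; the last joint's range is limited). The gripper opens to 85 mm and grips with 20 to 120 N. Pads are 22 mm wide; open, the fingers measure 114 mm over their backs; the gripper's body (76 mm by 85 mm) begins 54 mm behind the grasp point. The pads swing forward as they close: fully open they stand 13 mm farther back than shut.
Start: joints at [1.123, 0.423, 1.63, -0, 1.089, -0.019], TCP at [0.26, 0.568, 0.253] pointing down, gripper open.
Joint ranges: [-3, 3], [-0.9, 2.11], [0.09, 2.58], [-1.31, 4.45], [0.11, 2.69], [-2.54, 2.54]. Speed limits (rad/s): [2.39, 2.39, 3.01, 3.14, 3.14, 3.14].

### API

Orientations are given as a rotation vector (axis times angle).
In Python, from rig import manip gives the robot as it stands. The module is installed in compiled form; this text tells all that it offers. Calls block until the motion is done:
- manip.move_to(position, orientation): joint-space move of the TCP to a pose.
- manip.servo_line(position, orientation=None, rate=0.15): straight line of the TCP; orientation=None keeps the orientation; rate is the mean speed in m/s.
- manip.set_joints(angles): joint-space move.
- manip.command_gripper(opening, f_grip=None): finger opening in m; f_grip is the grip in N (None keeps the last); returns when the fingers have stopped.
- manip.hold(seconds).
- manip.solve_ik(position, orientation): joint angles nearest the present ones, or None.
- manip.camera(name): name is "scene" or "top"; returns a dict with "image" (480x640x3 uint8, red, green, blue), "fx", "fy", "cx", "cy" (pixels), "cam_to_world" (4x4, takes a point from camera to world coordinates). Camera axes: x right, y down, z forward; pixel columns grow to the right and rows downward; lengths in m; the calibration is good to about 2 mm. A picture is of the moment at which its call begins. There is no depth.
A pose or a line that the arm cannot do raises manip.IKError and nothing moves.
- manip.sign_off(): hands the job in, once; it reports no verdict.
Readings, each from a call of its own:
- manip.get_time(): time.
- manip.get_joint_positions(): joint angles.
- manip.get_joint_vel(): joint speeds.
- manip.get_tau(): joint torques, N m.
- manip.get_position(): TCP position.
- manip.get_ee_rot(): TCP orientation.
- manip.get_contact_force(): force on the tool from outside, world axes, zero at the start.
- manip.get_torque(): the same for the moment, N m.
- manip.get_width(): finger opening in m.
Only numpy, scipy, OpenCV 4.12 (cv2) and the standard library are available. Lean on these libraries where they do the work, as an engineer would, in place of code of your own. Each camera call takes 0.05 s, during which the arm holds its last target.

## Working session

There is one attempt and no reset: what is moved stays moved. The work goes in short steps, each a Python script; the robot and the scene stay as the last script left them, time stands still between calls to the robot, and variables do not carry over. Pictures are saved under pics/ and viewed, and the job is handed in when it is done.

```bash
ls; mkdir -p pics
python3 - <<'E'
from rig import manip
import cv2,numpy as np
np.set_printoptions(precision=4,suppress=True)
for n in("scene","top"):
    c=manip.camera(n)
    cv2.imwrite(f"pics/{n}0.png",c["image"][:,:,::-1])
    print(n,c["fx"],c["fy"],c["cx"],c["cy"]);print(np.array(c["cam_to_world"]))
print(manip.get_time(),manip.get_ee_rot(),manip.get_position(),manip.get_width())
E
```

```text
pics
scene 454.49899156048536 454.49899156048536 321.5695422132399 242.57368857385163
[[ 0.0487  0.7986 -0.5998  1.2951]
 [ 0.9987 -0.0293  0.0421  0.0087]
 [ 0.016  -0.6011 -0.799   1.1307]
 [ 0.      0.      0.      1.    ]]
top 447.51410439906425 447.51410439906425 310.46940243717955 239.26146709994927
[[-0.0917 -0.9719  0.217   0.3118]
 [-0.9958  0.0892 -0.0212  0.0631]
 [ 0.0013 -0.218  -0.9759  1.2589]
 [ 0.      0.      0.      1.    ]]
0.1 [ 0.3352  1.5448 -0.3374] [0.2596 0.568  0.2526] 0.08564258493002565
```

View pics/scene0.png

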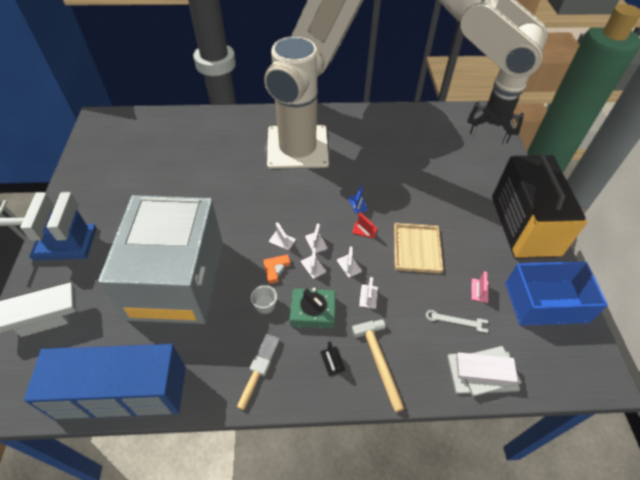

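View pics/top0.png

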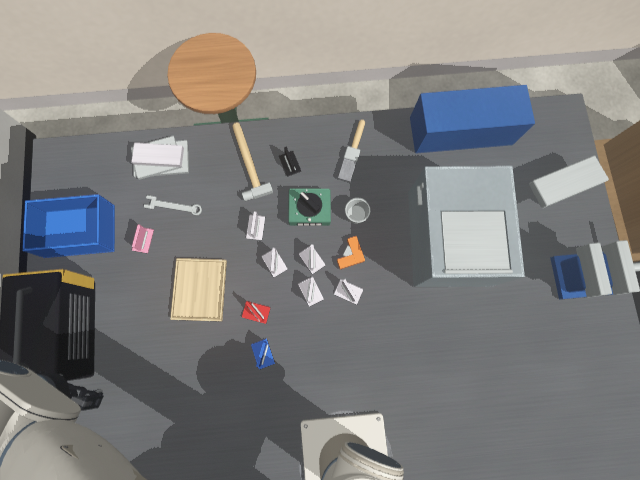

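Candidate pieces in the top view, white or silver: (256,226), (275,262), (313,259), (311,291) and (348,291). The decoys are red (256,312), blue (263,352), pink (142,238) and black (289,160). I'll take close crops next to tell the rejects from the sound pieces.

Run:
```python
import cv2
a=cv2.imread("pics/top0.png")[180:330,225:385]
cv2.imwrite("pics/ctop.png",cv2.resize(a,None,fx=5,fy=4.0*5/4*0.8,interpolation=cv2.INTER_CUBIC) if 0 else cv2.resize(a,(640,600),interpolation=cv2.INTER_CUBIC))
b=cv2.imread("pics/scene0.png")[210:330,240:400]
cv2.imwrite("pics/csc.png",cv2.resize(b,(800,600),interpolation=cv2.INTER_CUBIC))
```

```text
(no output)
```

View pics/ctop.png

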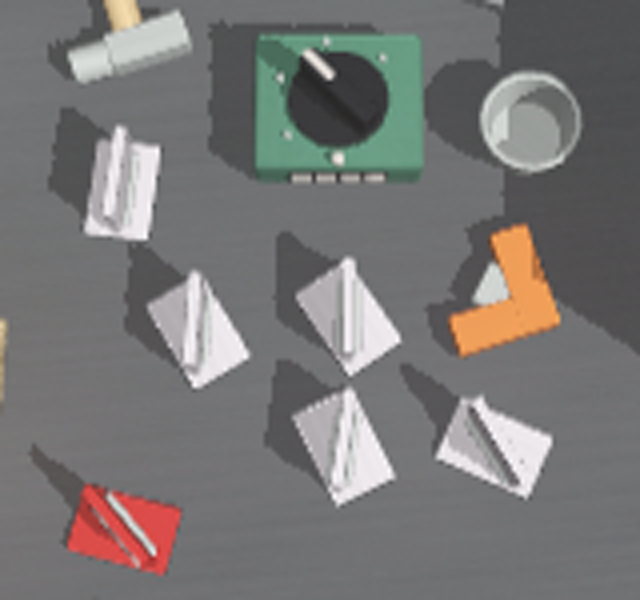

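View pics/csc.png

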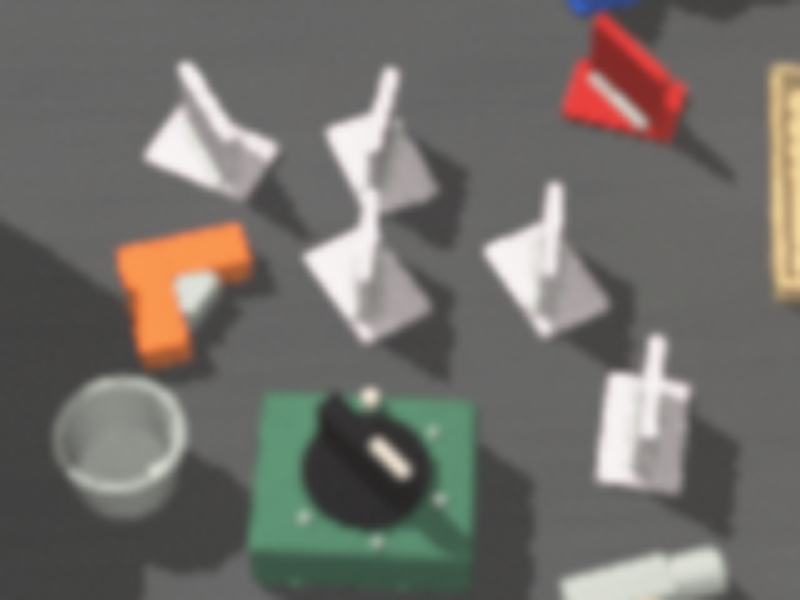

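The four pieces at (275,262), (313,259), (311,291) and (348,291) have their plates turned about 35° counter-clockwise under the web, so they are rejects. The piece at (256,226) has its web parallel to the plate, so it is sound. The knob's pointer is up-left and its pin is at (310,219). Next I'll measure positions.

```bash
cat > h.py <<'E'
from rig import manip
import cv2,numpy as np
from scipy.spatial.transform import Rotation as R
np.set_printoptions(precision=4,suppress=True)
def ray(c,uv,z):
    uv=np.atleast_2d(np.asarray(uv,float)); M=np.array(c["cam_to_world"])
    d=np.c_[(uv[:,0]-c["cx"])/c["fx"],(uv[:,1]-c["cy"])/c["fy"],np.ones(len(uv))]@M[:3,:3].T
    o=M[:3,3]; return (o+d*((z-o[2])/d[:,2])[:,None])[:,:2]
def proj(c,P):
    M=np.linalg.inv(np.array(c["cam_to_world"])); p=M[:3,:3]@np.asarray(P)+M[:3,3]
    return np.array([p[0]/p[2]*c["fx"]+c["cx"],p[1]/p[2]*c["fy"]+c["cy"]])
def down(yaw):  # jaw (tool y) direction at yaw
    x=np.array([0,0,-1.]);y=np.array([np.cos(yaw),np.sin(yaw),0]);z=np.cross(x,y)
    return R.from_matrix(np.c_[x,y,z]).as_rotvec()
def rect(P):
    (c,s,a)=cv2.minAreaRect((P*1000).astype(np.float32))
    a=np.deg2rad(a)
    if s[0]<s[1]: s=(s[1],s[0]); a+=np.pi/2
    return np.array(c)/1000,s,(a+np.pi/2)%np.pi-np.pi/2
def comps(mask,amin):
    cs,_=cv2.findContours(mask.astype(np.uint8),cv2.RETR_EXTERNAL,cv2.CHAIN_APPROX_NONE)
    return [k for k in cs if cv2.contourArea(k)>amin]
E
python3 - <<'E'
from h import *
c=manip.camera("top"); im=c["image"]; hsv=cv2.cvtColor(im,cv2.COLOR_RGB2HSV)
g=cv2.cvtColor(im,cv2.COLOR_RGB2GRAY)
def show(n,m,z,amin=200,box=None):
    for k in comps(m,amin):
        k=k[:,0]
        if box and not(box[0]<k[:,0].mean()<box[1] and box[2]<k[:,1].mean()<box[3]): continue
        P=ray(c,k,z); print(n,k.mean(0),len(k),*rect(P))
H,S,V=[hsv[...,i].astype(int) for i in range(3)]
show("piece",(S<40)&(V>130),.006,150,(230,380,200,310))
show("green",(H>65)&(H<90)&(S>80),.042,300,(270,350,170,240))
show("tray",(H>10)&(H<28)&(S>50)&(V>120),.016,500,(150,240,240,330))
show("box",(S<60)&(V>100),.2,2000,(420,530,150,290))
show("flap",(S<60)&(V>185),.2,1000,(420,530,150,290))
for r in range(186,226,3): print(V[r,296:326:2])
E
```

```text
piece [348.2338 290.8961] 77 [ 0.4345 -0.0575] (71.0804214477539, 54.62666320800781) 1.0365654131766746
piece [310.7945 291.137 ] 73 [0.443  0.0493] (71.35034942626953, 47.32894515991211) 0.3686296315036697
piece [274.5 262. ] 70 [0.5353 0.1448] (75.90938568115234, 47.306365966796875) 0.45239690016810385
piece [311.7714 258.2   ] 70 [0.5347 0.0362] (72.86305236816406, 50.13998031616211) 0.4924469480898015
piece [255.2179 226.3974] 78 [0.6466 0.1897] (83.31302642822266, 46.49457931518555) -0.20963285573445933
piece [357.1304 210.0435] 69 [ 0.6651 -0.1072] (72.6694107055664, 70.25721740722656) -0.09146400395184529
green [320.3193 204.916 ] 119 [0.6784 0.0061] (97.4871597290039, 62.84035873413086) -0.09145841131355592
tray [198.5291 288.9417] 223 [0.4767 0.3585] (172.3292999267578, 142.85403442382812) -0.11991095860969025
flap [490.2021 247.2465] 564 [ 0.5298 -0.3601] (217.84259033203125, 216.4866485595703) -0.09161833413701537
[ 82 108  83  82  83  82  83  84  83  83  83 111 117 117 117]
[159 159 159 159 159 190 160 160 160 161 161 161 162 162 162]
[108 145 160 168  93 105 140 139 143 149 154 154 153 156 157]
[108 107  52 153 232 100  58  59  59  60  61 146 153 155 157]
[108  99  42  41  66 222 152  57  59  58  58  60  99 156 156]
[107  58  50  46  41  49  60  59  57  59  59  59  59 155 157]
[109  60  60  52  50  42  41  59  60  60  59  58  60 132 157]
[111  61  59  61  60  53  49  39  48  61  60  58  60 157 157]
[154  88  61  61  61  60  61  53  44  42  57  50  77 156 157]
[186 156 103  61  62  62  62  61  60  53  57 109 158 158 158]
[155 156 155 157 113  97  84  85 100 121 158 158 157 156 158]
[153 155 157 158 157 125 200 230 157 157 158 159 158 159 159]
[113 109 109 108 109 108 109 110 110 111 115 114 113 120 120]
[105 142 142 141 137 142 140 115 142 135 119 142 135 105 106]
```

Run:
```python
from h import *
c=manip.camera("top"); a=c["image"][150:290,410:535]
cv2.imwrite("pics/box.png",cv2.resize(a[:,:,::-1],None,fx=4,fy=4,interpolation=cv2.INTER_CUBIC))
g=cv2.cvtColor(c["image"],cv2.COLOR_RGB2GRAY).astype(int)
print(g[240,420:530]); print(g[160:290,480]); print(g[190,420:530])
```

```text
[ 85  84  84  85  85  85  86  85  85  91 174 174 174 174 176 177 178 178
 177 177 178 177 153 127 209 209 209 210 209 210 209 210 209 209 210 210
 210 210 210 211 210 210 210 211 210 211 210 211 211 211 211 211 211 211
 212 212 211 212 211 211 212 212 212 212 212 212 212 212 212 212 212 212
 212 212 212 212 212 211 212 212 212 212 212 212 211 211 192  92 136 174
 175 175 176 176 176 177 177 177 190 203 173  86  86  85  85  85  86  86
  85  85]
[117 115 115 115 115 119 147 177 175 176 175 176 176 176 176 176 176 176
 175 175 176 177 177 178 178 177 176 175 175 174 174 173 173 174 175 175
 176 175 174 174 174 173 174 174 175 173 173 174 175 169 148 168 208 209
 209 208 208 208 209 209 209 211 211 211 212 211 209 210 211 209 208 211
 211 211 212 211 211 213 213 212 212 213 214 214 212 212 210 212 212 216
 213 212 212 213 212 211 211 211 212 213 212 211 212 213 214 212 209 207
 198 162 196 213 206 179 183 194 176 134 115 115 115 117 116 117 117 119
 118 118 119 119]
[144 112  84  85  84  85 117 205 186 181 178 180 180 180 178 178 178 177
 177 179 179 180 181 179 179 180 180 178 178 178 178 177 178 179 179 178
 178 178 178 177 177 176 177 176 175 176 176 176 175 174 174 175 176 176
 176 176 174 174 174 174 174 174 174 175 174 175 175 176 177 177 177 177
 177 175 175 175 175 175 175 175 175 176 175 176 176 175 176 177 177 178
 177 176 179 185 202  94  87  86  86  86  87  86  86  86  86  87  87  86
  86  86]
```

View pics/box.png

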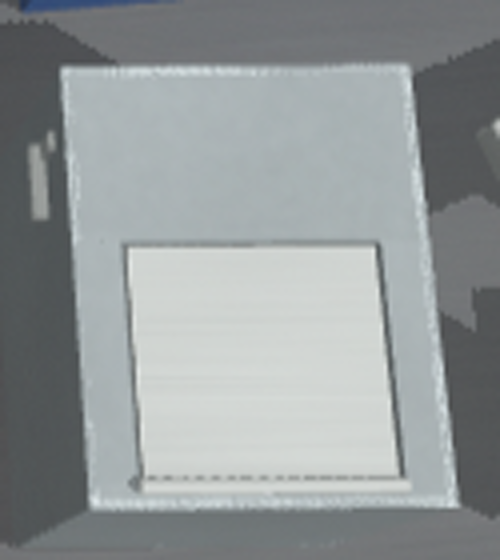

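Run:
```python
from h import *
c=manip.camera("top")
q=np.array([[62,67],[411,66],[457,506],[91,506]])/4+[410,150]-.5+.125
P=ray(c,q,.2); print(P,np.linalg.norm(np.diff(P,axis=0),axis=1),P.mean(0))
s=np.array([[124,243],[379,243],[404,477],[141,477]])/4+[410,150]-.375
P2=ray(c,s,.2); print(P2,np.linalg.norm(np.diff(P2,axis=0),axis=1),P2.mean(0))
for a,b in((P[3],P[0]),(P[2],P[1]),(P[1],P[0]),(P[2],P[3]),(P2[3],P2[0]),(P2[2],P2[1])): d=b-a; print(np.arctan2(d[1],d[0]))
ctr=P.mean(0)
for nm in("scene",):
    cs=manip.camera(nm); print([proj(cs,[*p,.2]) for p in P])
for yaw in(-.08,): 
    u=np.array([np.cos(yaw),np.sin(yaw)]); print("slot pt",ctr-u*.037, "hinge",ctr-u*.125)
    for p in ([*(ctr-u*.045),.3],[*(ctr-u*.045),.12]):
        for k in(0,np.pi): print(manip.solve_ik(p,down(yaw+k)))
```

```text
[[ 0.7081 -0.2646]
 [ 0.6887 -0.4835]
 [ 0.4112 -0.458 ]
 [ 0.4311 -0.2408]] [0.2198 0.2787 0.218 ] [ 0.5598 -0.3617]
[[ 0.5905 -0.2856]
 [ 0.5762 -0.4419]
 [ 0.4313 -0.4298]
 [ 0.4457 -0.2732]] [0.157  0.1454 0.1572] [ 0.5109 -0.3576]
-0.0855325454722575
-0.09186522936218879
1.482555444482463
1.4791776245656478
-0.08532916454828285
-0.08350397569436786
[array([188.9275, 283.9373]), array([ 97.3683, 280.0594]), array([131.6698, 194.4685]), array([210.3532, 197.835 ])]
slot pt [ 0.5229 -0.3588] hinge [ 0.4352 -0.3517]
[-0.6267  0.3791  1.5829 -0.      1.1796 -0.5467]
None
[-0.6267  0.5951  1.7011 -0.      0.8454 -0.5467]
None
```

```bash
cat >> h.py <<'E'
def solve(p,yaw):
    best=None
    q0=np.array(manip.get_joint_positions())
    for k in(0,np.pi,-np.pi):
        q=manip.solve_ik(p,down(yaw+k))
        if q is not None:
            d=np.abs(np.array(q)-q0).max()
            if best is None or d<best[0]: best=(d,yaw+k)
    return best[1]
F=lambda: np.array(manip.get_contact_force())
def pick(x,y,w,z=.042,op=.05,zt=.32):
    yj=solve([x,y,z],w+np.pi/2)
    manip.command_gripper(op,60)
    manip.move_to([x,y,.15],down(yj))
    f0=F()
    manip.servo_line([x,y,z],rate=.12); print("down dF",F()-f0)
    manip.command_gripper(0.0,90); print("width",manip.get_width())
    manip.servo_line([x,y,zt],rate=.2); print("w",manip.get_width(),"F",F(), "t",manip.get_time())
    return yj
BY=-.087; BC=np.array([.560,-.362]); BU=np.array([np.cos(BY),np.sin(BY)])
def snap(n,crop=None,s=1):
    c=manip.camera(n.split("_")[0]); a=c["image"][:,:,::-1]
    if crop: a=a[crop[2]:crop[3],crop[0]:crop[1]]
    cv2.imwrite(f"pics/{n}.png",cv2.resize(a,None,fx=s,fy=s,interpolation=cv2.INTER_CUBIC)); return c
E
python3 - <<'E'
from h import *
pick(.4345,-.056,.37)
snap("top_1",(240,400,180,330),4)
E
```

```text
down dF [-0.4093  1.0709  0.0562]
width 0.0067038701971299155
w 0.0067415973576771 F [-0.4441  0.6968 -1.4972] t 6.1333
```

View pics/top_1.png

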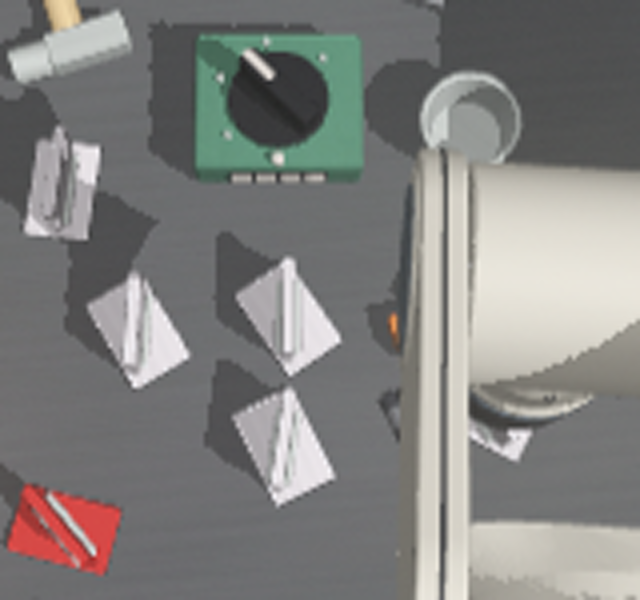

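The top view shows the first reject gone from under the gripper. The other pieces are unmoved, and the force reads about 1.5 N (piece weight 1.2 N). Next I'll press it through the flap.

```bash
cat >> h.py <<'E'
def over(off=.079,z=.33):
    p=BC+BU*(-.125+off); yj=solve([*p,.25],BY); manip.move_to([*p,z],down(yj)); return p
E
python3 - <<'E'
from h import *
p=over()
for z in (.25,.22,.19,.165,.147):
    manip.servo_line([*p,z],rate=.1); print(z,F(),manip.get_width(),manip.get_position())
print(manip.get_time())
snap("scene_2",(80,260,140,340),3)
snap("top_2",(400,560,140,290),4)
E
```

```text
0.25 [-0.5273 -0.7701 -0.9148] 0.006841646960062278 [ 0.5146 -0.3583  0.2507]
0.22 [0.672  0.4556 7.406 ] 0.006603438988486787 [ 0.5152 -0.3588  0.2215]
0.19 [9.3597 0.0734 0.1171] 0.0069333602212152705 [ 0.5173 -0.3592  0.1914]
0.165 [ 7.14    0.9702 -1.7841] 0.006915065031765719 [ 0.5167 -0.3588  0.1657]
0.147 [ 6.7842 -0.3238 -2.2247] 0.006217274942013103 [ 0.5163 -0.3587  0.1475]
10.175
```

View pics/scene_2.png

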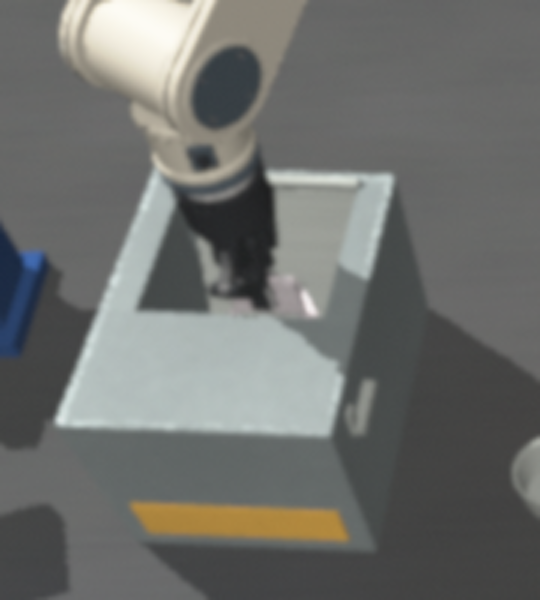

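View pics/top_2.png

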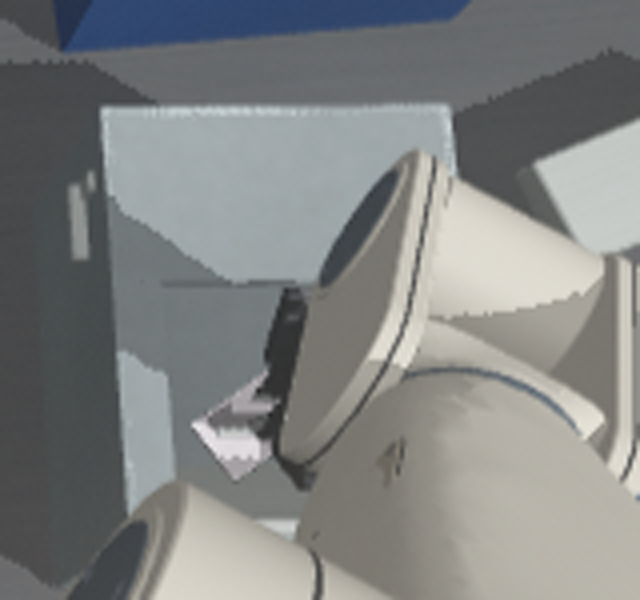

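Both views show the flap deep open, with the reject held inside the slot (scene crop about (285,295), top crop about (240,430)). The force steps match the spring. Releasing now.

Run:
```python
from h import *
manip.command_gripper(.07); print(manip.get_width(),F())
manip.hold(.5); print(F())
snap("scene_3",(80,260,140,340),3)
p=manip.get_position()
manip.servo_line([p[0],p[1],.30],rate=.2); manip.hold(.3)
print(F(),manip.get_time())
manip.move_to([.45,-.1,.36],down(solve([.45,-.1,.36],0)))
snap("scene_4",(80,260,140,340),3)
snap("top_4",(220,540,150,340),2)
```

```text
0.0695559105126153 [10.2618 -1.5766 -1.5243]
[10.5224 -0.7475 -1.2571]
[ 0.1327 -0.1508 -0.0322] 12.6583
```

View pics/scene_3.png

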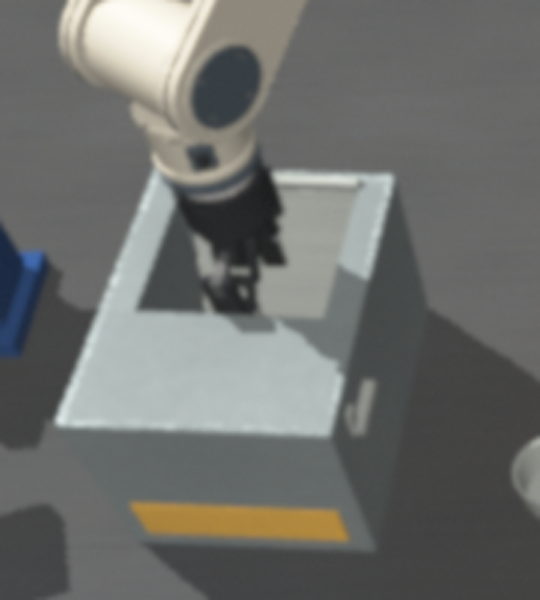

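View pics/scene_4.png

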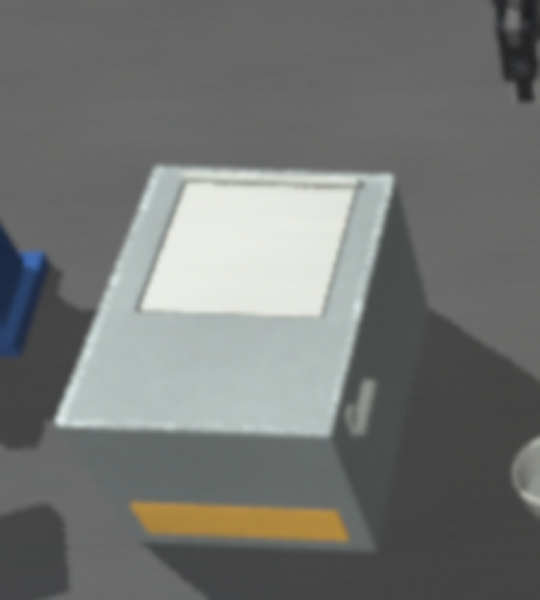

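View pics/top_4.png

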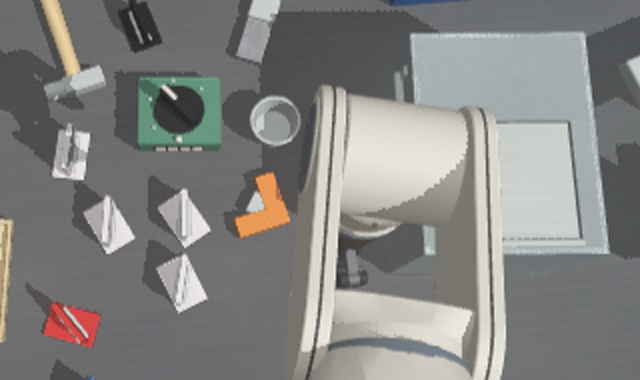

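The reject dropped and the flap is shut again. The other pieces stand where they were. I'll re-measure the rest from this pose before each pick.

```bash
cat >> h.py <<'E'
def pieces():
    c=manip.camera("top"); hsv=cv2.cvtColor(c["image"],cv2.COLOR_RGB2HSV).astype(int)
    m=(hsv[...,1]<40)&(hsv[...,2]>130); out=[]
    for k in comps(m,150):
        k=k[:,0]; u=k.mean(0)
        if not(225<u[0]<375 and 200<u[1]<345): continue
        ct,s,a=rect(ray(c,k,.006))
        if max(s)<62 or max(s)>95 or min(s)<40 or min(s)>65: continue
        print("px",u,"c",ct,"size",np.round(s,0),"plate",round(a,3)); out.append((ct,s,a))
    return out
def drop():
    p=over()
    manip.servo_line([*p,.25],rate=.2)
    manip.servo_line([*p,.147],rate=.1); print("pressed",F(),manip.get_width())
    manip.command_gripper(.07); manip.hold(.4); print("released",F())
    manip.servo_line([*p,.30],rate=.2)
def park():
    manip.move_to([.45,-.1,.36],down(solve([.45,-.1,.36],0)))
E
python3 - <<'E'
from h import *
pieces()
E
```

```text
px [310.726 291.137] c [0.4431 0.0491] size [72. 47.] plate 0.357
px [274.3768 262.1304] c [0.5349 0.1452] size [76. 47.] plate 0.464
px [311.7465 258.0563] c [0.5347 0.0362] size [73. 50.] plate 0.492
px [255.1897 225.6379] c [0.6465 0.1898] size [83. 46.] plate -0.21
```

Run:
```python
from h import *
pick(.442,.049,-.235)
drop(); park(); print(manip.get_time())
pieces()
snap("top_5",(220,540,150,340),2)
snap("scene_5",(80,480,140,340),2)
```

```text
down dF [ 0.7722 -0.8568  0.0013]
width 0.006799586539614806
w 0.0067952578421925204 F [ 0.1543  0.0974 -1.2236] t 18.2667
pressed [ 5.4379 -1.2001 -0.9105] 0.00693007680020493
released [10.3031 -1.291  -0.7832]
24.5167
px [274.3768 262.1304] c [0.5349 0.1452] size [76. 47.] plate 0.464
px [311.8286 258.1857] c [0.5347 0.0362] size [73. 50.] plate 0.492
px [255.1983 225.6379] c [0.6465 0.1898] size [83. 46.] plate -0.21
```

View pics/top_5.png

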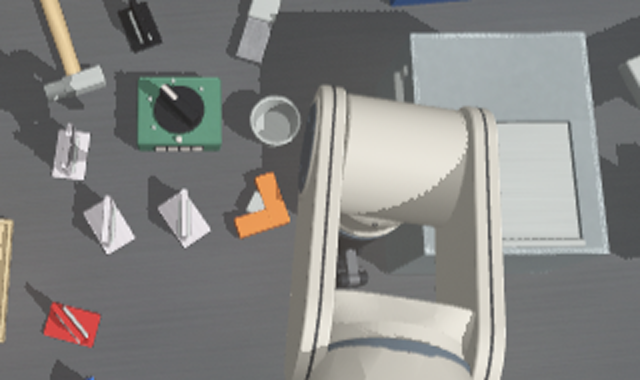

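View pics/scene_5.png

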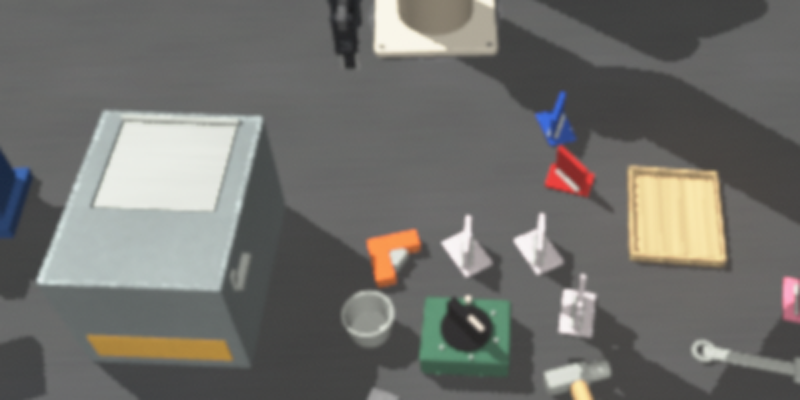

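The second reject is gone and the flap is shut. Third reject next, then re-check.

Run:
```python
from h import *
pick(.532,.036,-.12)
drop(); park(); print(manip.get_time())
pieces()
snap("top_6",(220,540,150,340),2)
snap("scene_6",(80,480,140,340),2)
```

```text
down dF [-0.2447 -0.7121 -0.5329]
width 0.006647257224530794
w 0.0068562671977702785 F [-0.615   1.156  -0.8256] t 29.125
pressed [ 6.1017 -0.3339 -1.3056] 0.006764673367356864
released [ 9.3824 -1.3237 -1.6062]
35.3167
px [274.3768 262.1304] c [0.5349 0.1452] size [76. 47.] plate 0.464
px [255.1983 225.6379] c [0.6465 0.1898] size [83. 46.] plate -0.21
```

View pics/scene_6.png

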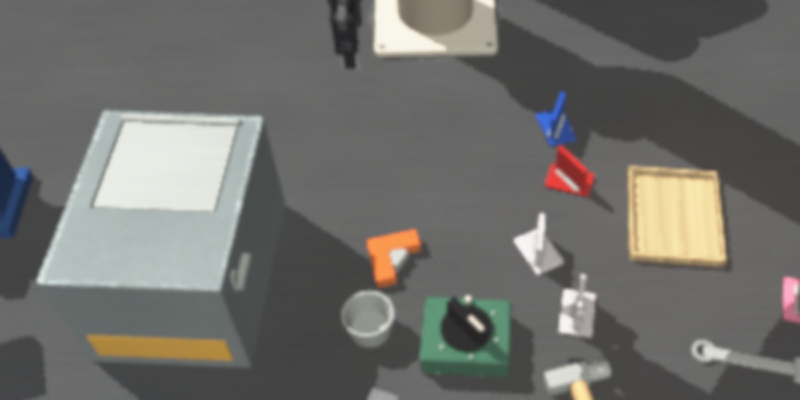

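View pics/top_6.png

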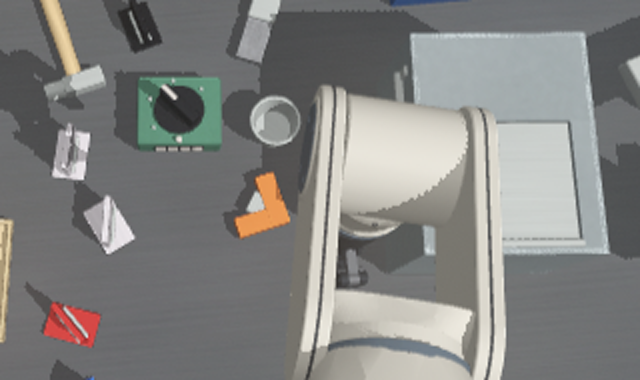

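Three rejects are in, the flap is shut, and the last reject stands unmoved at (274,262).

Run:
```python
from h import *
pick(.532,.144,-.15)
drop(); park(); print(manip.get_time())
pieces()
c=snap("top_7",(140,540,150,340),2)
snap("scene_7",(80,480,140,340),2)
snap("top_7b",(225,385,180,330),4)
hsv=cv2.cvtColor(c["image"],cv2.COLOR_RGB2HSV).astype(int); H,S,V=[hsv[...,i] for i in range(3)]
# knob white bar / pin / black disc
for n,m,z,amin in(("white",(S<40)&(V>190),.082,2),("disc",(V<75),.048,200)):
    for k in comps(m[185:226,285:335],amin):
        k=k[:,0]+[285,185]; print(n,k.mean(0),ray(c,[k.mean(0)],z),cv2.boundingRect(k),rect(ray(c,k,z)))
```

```text
down dF [ 0.877  -0.2392 -0.348 ]
width 0.006746463312562554
w 0.00708779493988749 F [-0.6675 -0.2218 -1.2785] t 40.1083
pressed [ 6.5462 -0.822  -1.1463] 0.006827577319136093
released [ 9.5246 -0.7531 -2.1578]
46.6583
px [255.1983 225.6379] c [0.6465 0.1898] size [83. 46.] plate -0.21
white [309.2 219.2] [[0.6295 0.0358]] (308, 218, 3, 3) (array([0.6294, 0.0357]), (5.94441556930542, 3.9160401821136475), np.float64(0.6771264837529225))
white [304.2308 195.7692] [[0.6973 0.0433]] (301, 193, 7, 7) (array([0.6973, 0.0433]), (23.961620330810547, 1.9922453165054321), np.float64(0.6723483732831568))
disc [308.55   203.3625] [[0.6849 0.0326]] (297, 193, 25, 24) (array([0.6817, 0.0316]), (67.8038330078125, 67.67305755615234), np.float64(1.4794260661134224))
```

View pics/scene_7.png

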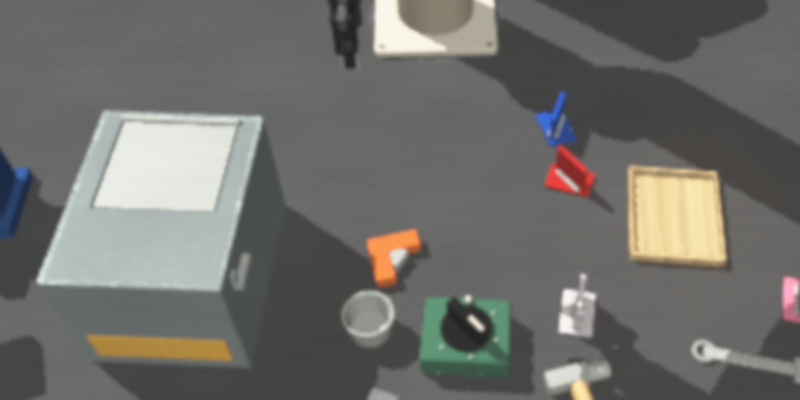

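View pics/top_7b.png

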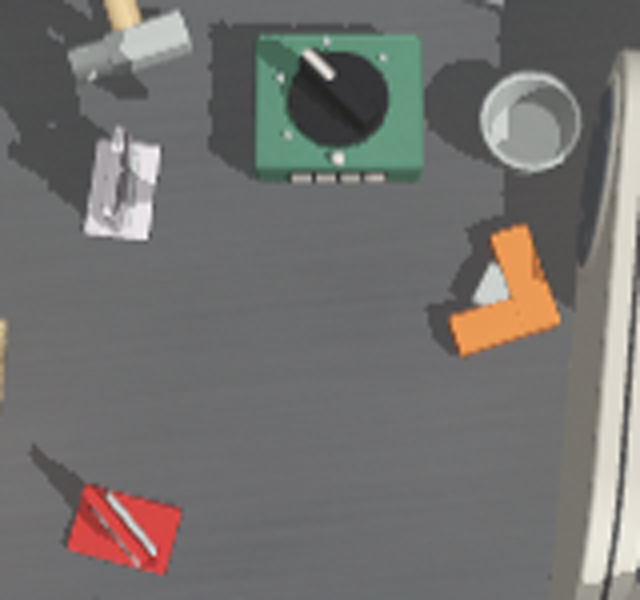

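View pics/top_7.png

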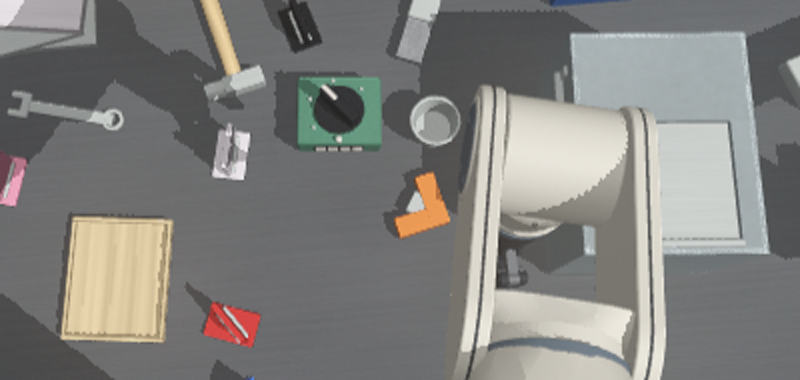

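All four rejects are in and the flap is shut. Last, the sound piece at (255,226), into the tray centred at (0.477, 0.3585).

Run:
```python
from h import *
pick(.641,.1905,-.215)
p=np.array([.477,.3585]); yj=solve([*p,.05],-.12+np.pi/2)
manip.move_to([*p,.2],down(yj)); f0=F()
manip.servo_line([*p,.055],rate=.15)
for z in (.051,.049,.0475,.0465):
    manip.servo_line([*p,z],rate=.03); d=F()-f0; print(z,d,manip.get_position()[2])
    if d[2]>2.5: break
manip.command_gripper(.045); print(manip.get_width(),F()-f0)
manip.servo_line([*p,.2],rate=.12); park(); print(manip.get_time())
snap("top_8",(140,300,200,340),4)
snap("scene_8",(370,470,190,300),5)
```

```text
down dF [-1.0649  1.1298  0.1228]
width 0.006416809079853907
w 0.0071839596388241665 F [-0.1835 -0.5292 -1.7322] t 51.7417
0.051 [-0.5278 -0.1285 -1.4335] 0.05130567727946215
0.049 [-0.5861 -1.0327 -0.4358] 0.04895629215287024
0.0475 [-1.0736 -0.0489  3.7492] 0.04779062409812419
0.044930235948648235 [-0.251   0.9329  1.5954]
58.3083
```

View pics/top_8.png

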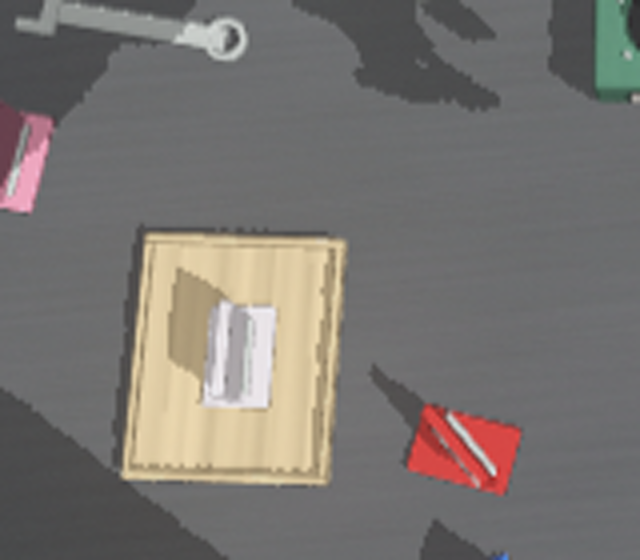

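View pics/scene_8.png

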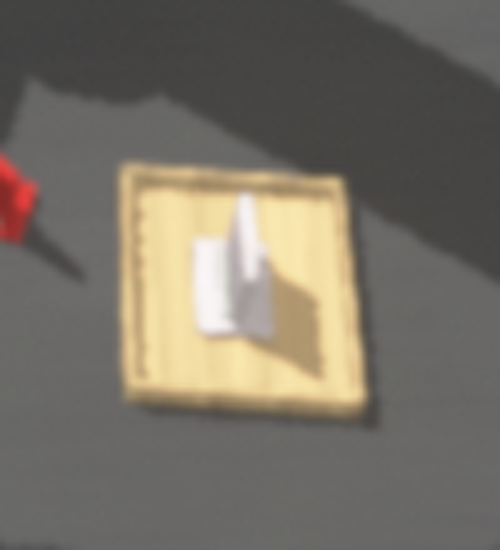

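The piece stands upright in the middle of the tray in both views (web at top crop (225,350)). Next is the knob. I'll cross-check its axis in the scene camera first.

Run:
```python
from h import *
c=snap("scene_9",(285,345,280,335),10)
print(proj(c,[.682,.032,.048]),proj(c,[.682,.032,.082]),(proj(c,[.682,.032,.048])-[285,280]+.5)*10)
ct=manip.camera("top"); print("pin",ray(ct,[[309.2,219.2]],.046))
for yaw in(-.9,.6,1.5): print(manip.solve_ik([.682,.032,.076],down(yaw)))
```

```text
[312.7459 301.714 ] [312.7526 295.3474] [282.4587 222.1398]
pin [[0.6392 0.0349]]
[ 0.0295  0.7214  1.5765 -0.      0.8437  0.9295]
[ 0.0295  0.7214  1.5765 -0.      0.8437 -0.5705]
[ 0.0295  0.7214  1.5765 -0.      0.8437 -1.4705]
```

View pics/scene_9.png

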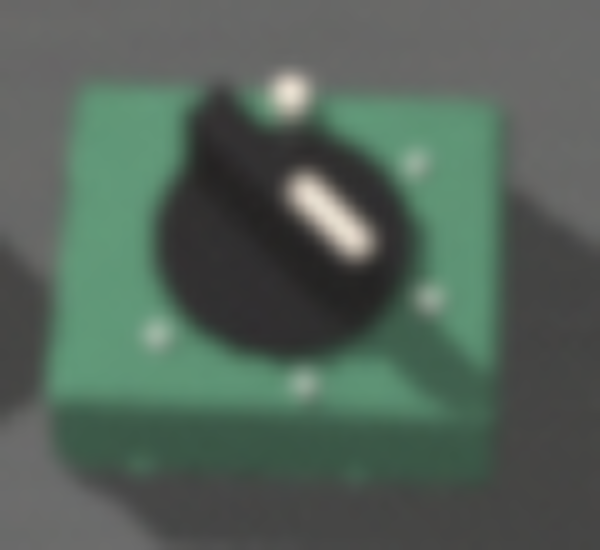

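Run:
```python
from h import *
c=manip.camera("scene"); t=manip.camera("top")
w=lambda p: np.array([p])/10+[285,280]-.45
print("line mid",ray(c,w([331,217]),.082),"ends",ray(c,w([298,185]),.082),ray(c,w([365,250]),.082))
print("pin",ray(c,w([291,93]),.046))
print("disc L/R",ray(c,w([155,245]),.046),ray(c,w([415,245]),.046),"bottom",ray(c,w([288,355]),.045))
cv=lambda p: np.array([p])/4+[225,180]-.375
# top crop: disc edges
print("top disc L,R,bot",ray(t,cv([287,98]),.046),ray(t,cv([389,98]),.046),ray(t,cv([338,149]),.046))
print("top line ends",ray(t,cv([306,53]),.082),ray(t,cv([331,77]),.082))
g=lambda p,z: ray(t,cv(p),z)[0]
print("housing",[g(p,.042) for p in([256,35],[422,35],[424,168],[256,168])])
```

```text
line mid [[0.7004 0.0442]] ends [[0.6904 0.0359]] [[0.7106 0.0527]]
pin [[0.6403 0.0361]]
disc L/R [[ 0.6867 -0.0026]] [[0.6895 0.0678]] bottom [[0.7209 0.0322]]
top disc L,R,bot [[0.6865 0.067 ]] [[ 0.6799 -0.0047]] [[0.646  0.0345]]
top line ends [[0.7064 0.0511]] [[0.6876 0.0355]]
housing [array([0.7365, 0.0851]), array([ 0.7257, -0.033 ]), array([ 0.6278, -0.0245]), array([0.6386, 0.0931])]
```

Both cameras agree: axis at about (0.683, 0.032), pointer yaw 0.69. That means turning the knob 2.37 rad counter-clockwise.

Run:
```python
from h import *
p=[.683,.032]
manip.command_gripper(.05,40)
manip.move_to([*p,.16],down(.69-np.pi/2)); f0=F()
manip.servo_line([*p,.077],rate=.08); print("down",F()-f0)
manip.command_gripper(0,40); print("w",manip.get_width(),F()-f0)
q0=np.array(manip.get_joint_positions())
for a in(.6,1.2,1.8,2.2,2.37,2.42):
    q=q0.copy(); q[5]-=a; manip.set_joints(q); print(a,manip.get_joint_positions()[5]-q[5],(F()-f0),np.array(manip.get_torque())[2],manip.get_width())
print(manip.get_time())
```

```text
down [-0.4029  0.3946 -0.3087]
w 0.015339117235115059 [ 1.7325 -3.9222  1.4393]
0.6 -0.0002182193834984747 [ 3.2774 -3.4662 -1.7274] 0.07052218267443473 0.015245448729633551
1.2 -0.00021946585573140442 [ 5.834  -4.1165 -4.0542] 0.042411888421392874 0.015349577560351402
1.8 -0.00020607398888006223 [ 8.8365 -1.9    -6.9193] 0.029600586262948272 0.015117912682959405
2.2 -0.0003646262971290781 [ 8.455   0.8217 -7.2595] 0.01930483863389493 0.014831982846912527
2.37 0.0004469221321539152 [ 9.4078  0.7976 -8.1406] -0.5024550918081774 0.015281176803230824
2.42 0.0019917846350578916 [ 6.942   1.8241 -4.8344] -1.3753528217690265 0.015045224542190747
64.5583
```

The torque rises at 2.37 rad, right at the stop. I'll release, back off and check.

Run:
```python
from h import *
q=np.array(manip.get_joint_positions()); q[5]+=.05; manip.set_joints(q); print(manip.get_torque()[2])
manip.command_gripper(.05)
manip.servo_line([.683,.032,.2],rate=.12); park(); manip.hold(.5); print(F(),manip.get_time())
snap("top_10",(140,540,150,340),2)
snap("scene_10",(80,480,140,340),2)
snap("top_10k",(285,335,185,230),10)
```

```text
-0.05711002319625709
[ 0.4181  0.0625 -0.0951] 68.0917
```

View pics/top_10.png

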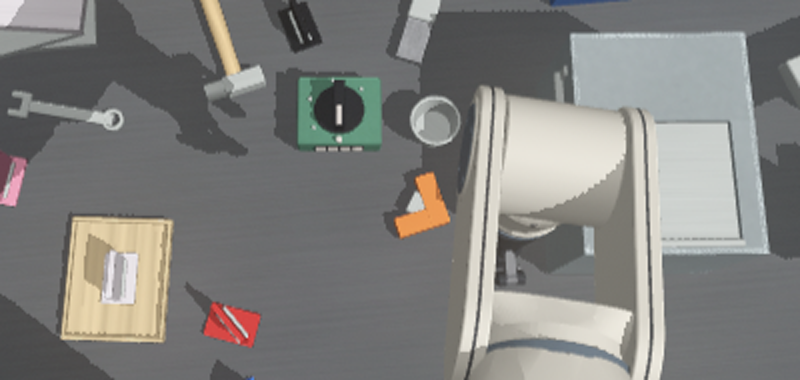

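View pics/scene_10.png

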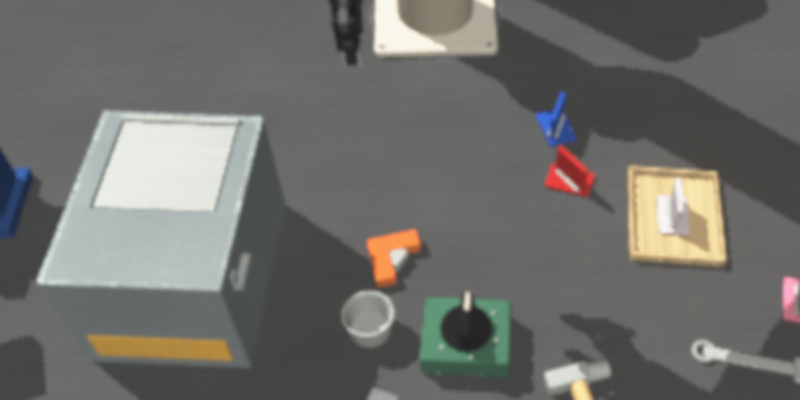

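View pics/top_10k.png

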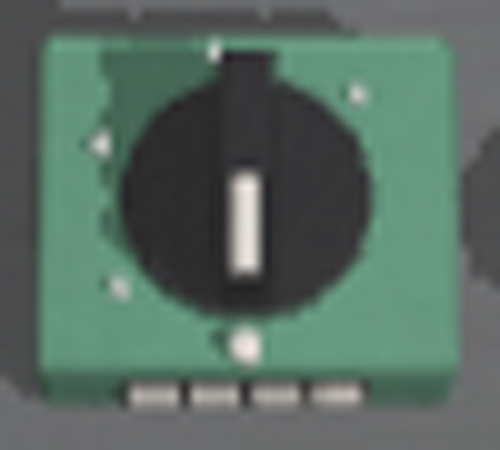

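The pointer (crop (245,225)) aims straight at the pin (245,345). The residual torque stayed on the stop side. The flap is shut, the T stands upright in the tray, and the tin and angle are unmoved. Handing in.

Run:
```python
from h import *
manip.sign_off(); print(manip.get_time())
```

```text
the job is handed in; nothing more can be done
the job is handed in; nothing more can be done
```

The bench is cleared and the job is handed in, with the last reading at about 68 s of the 210 s. There is no verdict to report, because `sign_off()` gives none.

- **Rejects:** there were four. I pushed each one through the flap web-first in the gripper and released it while the open fingers held the flap down. After each drop the camera views showed the piece gone and the flap shut level. The pieces inside the closed box can't be seen, so "in the box" rests on those views and on the gripper coming out empty.
- **Sound piece:** there was one. It stands upright on the tray floor near the middle in both camera views; the contact force rose to about 4 N as it was set down.
- **Knob:** I turned it 2.37 rad counter-clockwise. The torque rose sharply there, which matches the angle I had measured to the stop, and the pointer now aims at the pin.
- **Bystanders:** the angle and the tin are where they were in the final pictures. The arm is parked clear of everything, with contact force close to zero.

Every re-measurement between picks showed the remaining pieces unmoved. The one small disagreement was the knob axis, which differed by about 3 mm between the two cameras; I used a point between them, and the side forces while turning stayed under 10 N.

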